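# Hang the payload canister under the drone's nose

### The job

Get the payload canister ready for flight: swing its folded wire bail up until it stands upright over the lid while the canister still stands on the desk, then lift the canister by the bail and hang it on both red hooks under the nose of the drone, with the bail's black grip between the two hooks. Let go and leave it hanging quietly and level, without tipping the canister over and without shifting the drone or anything else on the desk.

Things in the scene. Friction and masses are not known exactly. Their poses are not given: they have to be found in the camera images.
- canister: Loose white round jar, 110 mm diameter, with a blue screw lid (109 mm diameter, top 131 mm above the base), 0.35 to 0.65 kg. Origin: centre of its underside; z up. Ears at its +y and -y sides carry the bail, which pivots about the line along y through (0, 0, 101 mm). It starts standing on the desk, the folded bail sticking out to its -x side.
- bail (a joint): Angle of the wire bail about the ears, rad. 0 = folded down on its stop towards the canister's -x side, 12 degrees below level; 1.78 = upright over the lid; 3.56 = down on the +x side. Swings easily (friction 0.01 N m) and falls back if let go off the upright. Follow its arc with a light grip (about 4 N): pushing along its legs can tip the light canister.
- bail_grip (a point): Centre of the black rubber sleeve (13 mm diameter, 52 mm long, turns on the wire) at the middle of the bail's top bar, 105 mm from the pivot line. Beside it the bar is 5 mm wire, straight to 48 mm from the middle; legs 128 mm apart. Axes: y along the bar, z away from the pivot. Folded: 103 mm from the canister's axis, 79 mm above its base, 41 mm clear of the jar; upright: 206 mm above the base.
- drone: Drone centre frame, 4.5 kg, loose on its landing gear, arms taken off. Origin: on the desk right under hook_middle; z up; nose to its -x. Black plates, x = 70 to 290 mm, y = +-100 mm, 332 to 396 mm up, parts on top to 444 mm. Skids along x at y = +-185 mm, x = 0 to 360 mm, 24 mm high, on slanting legs. Two 12 mm rails at y = +-40 mm, 315 mm up, jut out to x = 16 mm and carry the hooks.
- hook_middle (a point): Midway between the two hooks' seats, 270 mm above the drone's origin, same axes; the bar's centre comes to rest here. The plates' nose edge is 70 mm behind it (+x) and starts 62 mm above, so a gripper body coming straight down would strike it: lean the tool about 40 degrees, its upper end away from the drone (-x).
- hook_left: Red J hook, 7 mm rod, under the rail at the drone's y = +40 mm. Origin: where the centre of the bail's wire rests in it; drone's axes. The shank is 11 mm behind (+x) and rises to a 21 mm clamp on the rail, 45 mm above, from x = 3 mm back; the point stands in front (x = -15 mm) and rises to 17 mm above the origin. The mouth between them opens upwards, 19 mm wide, centred at x = -2 mm.
- hook_right: The same hook under the rail at the drone's y = -40 mm. Clear space between the two hooks: 73 mm.
- battery: Bystander: olive battery pack 150 x 65 x 55 mm lying on the desk. Origin: centre of its underside.
- motor: Bystander: black brushless motor, 62 mm in diameter, 54 mm high with its shaft, standing on the desk. Origin: centre of its underside.
- radio: Bystander: grey radio transmitter 110 x 170 mm, 70 mm high over the sticks, lying on the desk. Origin: centre of its underside.
There are look-alikes about, which are no part of the job. Of the things like the canister, leave any that is orange; of the rest the larger one is meant.

How it is judged:
By the outcome, as a careful person would: the job done as asked, in the order asked, and still so for the second after the job is handed in, with the robot touching nothing.
It also fails if it takes over 72 s, if anything falls off the work surface, if the arm or the gripper's body presses on something with over 40 N, if the wrist force passes 120 N, or if a joint passes its speed limit or range.

### The arm

A 6-joint arm with a two-finger parallel gripper is mounted at the origin on the work surface. World frame = base frame: x ahead of the robot, y to its left, z up, the work surface at z = 0. Lengths are in m, angles in degrees, forces in N, time in s.
With the tool pointing down it reaches from about 0.25 to 0.725 m from the base axis. Payload 9.7 kg.
Tool frame: the origin (TCP) lies midway between the tips of the shut fingers; the grasp point (between the pads) lies 19 mm behind it; z points along the fingers, y is the line along which they close (so a half turn about z gives the same grasp; the last joint's range is limited). The gripper opens to 85 mm and grips with 20 to 120 N. Pads are 22 mm wide; open, the fingers measure 114 mm over their backs; the gripper's body (76 mm by 85 mm) begins 54 mm behind the grasp point. The pads swing forward as they close: fully open they stand 13 mm farther back than shut.
Start: joints at [-72.193, 4.979, 10.078, 95.1, 0, 90], TCP at [0.168, -0.524, 0.231] pointing down, gripper open.
Joint ranges: [-179.16, 179.16], [-48.56, 103.87], [-65.8, 70.77], [-126.05, 130.52], [-82.76, 87.17], [-180, 180]. Speed limits (degrees/s): [127.2, 127.2, 147.25, 180, 180, 180].

### API

Orientations are given as [roll, pitch, yaw] about the fixed x, y, z axes, in that order (R = Rz(yaw) Ry(pitch) Rx(roll)).
In Python, from workcell import bot gives the robot as it stands. The module is installed in compiled form; this text tells all that it offers.
- The arm moves only by the tool send_rows, never from a script. Its argument "moves" is one flat list of numbers, 7 for each row, row after row: the shift along the world's x, y, z normalised to -1 to 1, where 1 is 0.025 m, then the turn, a rotation vector about the world's x, y, z normalised to -1 to 1, where 1 is 0.15 rad, then the closure, from -1 (fully open) to 1 (shut), so that 0 is half open. A call has 1 to 8 rows; each row shifts and turns the commanded pose from where the row before left it; what a row does not reach is not made up. A row lasts 1/8 s, in which the tool goes at most 62.5 mm and 10.7 degrees, less where a joint would pass 70% of its speed; a pose out of reach is approached as far as the arm can. A call with a number of a shift or a turn outside -1 to 1 is refused whole. A call with a gripper value outside its range is refused whole. The fingers move at their own pace and stop on an object; "squeeze" is the grip in N (left out, the last holds). Time passes only in rows, so rows that do not move let the fingers close. It gives the time, the measured TCP pose, the force, the opening and the grip force at its end, in the units of the state.
- bot.get_obs(): the state, without advancing time (a new reading comes with each control period).
- bot.camera(name): name is "side" or "top" or "wrist"; returns a dict with "color" (420x560x3 uint8, red, green, blue), "camera_matrix" (3x3 intrinsics, pixels), "R" (3x3) and "t" (3): a world point X has camera coordinates R X + t. Camera axes: x right, y down, z forward; pixel columns grow to the right and rows downward; lengths in m; the calibration is good to about 2 mm. A picture is of the moment at which its call begins. There is no depth.
- bot.job_done(): hands the job in; it is judged then, once.
Trained networks look in the newest picture that a camera, given by its name, has taken for a name from the list of things; names that differ only in an ending like _2 or _b are one class to them, and where a whole thing is asked for, a point or a joint stands for the part that bears it (a point fixed in the world has none). Each returns a list of dicts, best first, with "p" (0 to 1); they miss things now and then, are a little off and sometimes report something else, mostly with a low value. They report only what shows in the picture. A call takes as long as a camera call. They do not tell look-alikes from the thing itself.
- bot.boxes_of(camera, query): "extent" ([left, top, right, bottom] in pixels, round what is visible of it).
- bot.trace(camera, query): "region" (420x560 bool, what is visible of it) and "extent" ([left, top, right, bottom] in pixels, round what is visible of it).
- bot.landmark_of(camera, query): "pixel" ([column, row] in pixels: a listed point, or the origin of a listed thing).
The state is a dict: "time": time; "q": joint angles; "qd": joint speeds; "joint_efforts": joint torques, N m; "ee_pos": TCP position; "tcp_rot": TCP orientation; "wrist_force": force on the tool from outside, world axes, zero at the start; "torque": the same for the moment, N m; "opening": finger opening in m; "grasp_force": force on a finger pad.
Only numpy, scipy, OpenCV 4.12 (cv2) and the standard library are available. Lean on these libraries where they do the work, as an engineer would, in place of code of your own. Each camera call takes 0.05 s, during which the arm holds its last target. There are 200 camera calls.

## Working session

There is one attempt and no reset: what is moved stays moved. The work goes in short steps, Python scripts to look and compute and a tool call to move; the robot and the scene stay as the last step left them, time stands still between calls to the robot, and variables do not carry over. Pictures are saved under pics/ and viewed, at most 12 in all, crops included, and the job is handed in when it is done.

Besides the shell and the picture viewer there is one more tool, called after "Emit:" by a JSON object that holds its "method" and its "body". send_rows: Moves the arm, as the interface text tells. Its arguments: {"type":"object","properties":{"moves":{"type":"array"},"squeeze":{"type":"number"}},"required":["moves"]}

```bash
mkdir -p pics; cat > h.py <<'E'
import numpy as np, cv2
from workcell import bot
def snap(c,name=None):
    d=bot.camera(c)
    if name: cv2.imwrite('pics/'+name,d['color'][:,:,::-1])
    return d
def ray(d,px):
    r=d['R'].T@np.linalg.inv(d['camera_matrix'])@np.array([px[0],px[1],1.]); c=-d['R'].T@d['t']
    return c,r/np.linalg.norm(r)
def atz(d,px,z):
    c,r=ray(d,px); return c+r*(z-c[2])/r[2]
def tri(obs):
    A=0;b=0
    for d,px in obs:
        c,r=ray(d,px);P=np.eye(3)-np.outer(r,r);A=A+P;b=b+P@c
    x=np.linalg.solve(A,b)
    return x
def proj(d,X):
    p=d['camera_matrix']@(d['R']@np.asarray(X)+d['t']); return p[:2]/p[2]
E
python3 - <<'E'
from h import *
ims=[]
for c in('side','top'):
    d=snap(c,c+'0.png'); ims.append(d['color'])
    print(c,'cam',(-d['R'].T@d['t']).round(3))
    for q in('canister','bail','bail_grip','drone','hook_middle','hook_left','hook_right','battery','motor','radio'):
        print(q,[(np.round(l['pixel'],1).tolist(),round(l['p'],2)) for l in bot.landmark_of(c,q)][:4] ,[(np.round(l['extent']).astype(int).tolist(),round(l['p'],2)) for l in bot.boxes_of(c,q)][:4] if q in('canister','bail') else '')
E
```

```text
side cam [-0.2    1.117  1.059]
canister [([253.7, 271.9], 0.78), ([394.7, 236.3], 0.67), ([287.1, 330.0], 0.58)] [([376, 198, 419, 244], 0.95), ([236, 226, 283, 283], 0.86), ([252, 294, 305, 341], 0.84)]Traceback (most recent call last):
  File "<stdin>", line 7, in <module>
ValueError: it knows: bail_grip, battery, canister, drone, hook_left, hook_middle, hook_right, motor, radio
```

View pics/side0.png

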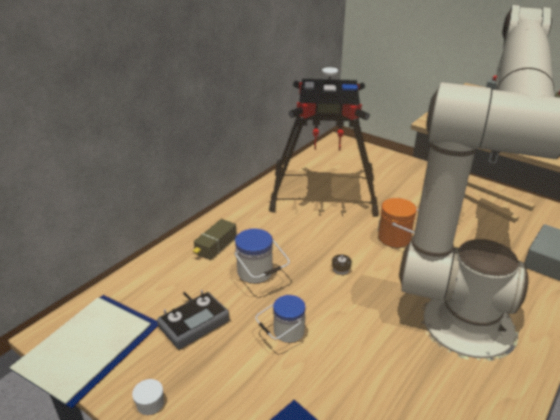

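The side view shows the larger blue-lidded canister at about (255,257) with its bail to the lower right, near (272,272). The small look-alike is at (289,320), the orange one at (397,222), and the drone's hooks are near (316,132) and (340,132).

```bash

python3 - <<'E'
from h import *
for c in('side','top','wrist'):
    d=snap(c,c+'1.png')
    print(c,'cam',(-d['R'].T@d['t']).round(3))
    for q in('canister','bail_grip','drone','hook_middle','hook_left','hook_right','battery','motor','radio'):
        z={'bail_grip':.079,'hook_middle':.27,'hook_left':.27,'hook_right':.27}.get(q,0)
        print(q,[(np.round(l['pixel'],1).tolist(),round(l['p'],2),atz(d,l['pixel'],z)[:2].round(3).tolist()) for l in bot.landmark_of(c,q)][:4])
E
```

```text
side cam [-0.2    1.117  1.059]
canister [([255.3, 271.3], 0.91, [0.604, 0.187]), ([289.6, 330.8], 0.63, [0.374, 0.32]), ([390.9, 239.4], 0.62, [0.346, -0.214])]
bail_grip [([273.4, 272.3], 0.68, [0.5, 0.229]), ([266.4, 329.9], 0.64, [0.379, 0.412])]
drone []
hook_middle [([329.4, 148.3], 0.74, [0.596, -0.196]), ([338.3, 145.7], 0.16, [0.583, -0.229])]
hook_left [([315.5, 148.3], 0.57, [0.633, -0.168])]
hook_right [([339.1, 148.5], 0.44, [0.57, -0.214])]
battery [([220.4, 243.4], 0.97, [0.785, 0.149])]
motor [([340.1, 268.6], 0.7, [0.402, 0.017])]
radio [([195.5, 322.8], 0.7, [0.597, 0.453])]
top cam [0.46  0.103 1.399]
canister [([241.6, 207.7], 0.94, [0.595, 0.197]), ([198.7, 278.7], 0.87, [0.379, 0.332]), ([379.7, 287.2], 0.77, [0.342, -0.223]), ([230.5, 236.1], 0.49, [0.508, 0.232])]
bail_grip [([231.4, 236.0], 0.71, [0.505, 0.222]), ([171.2, 276.1], 0.66, [0.393, 0.398]), ([395.7, 321.8], 0.49, [0.249, -0.246])]
drone []
hook_middle [([391.6, 188.5], 0.92, [0.61, -0.2])]
hook_left [([380.9, 174.2], 0.45, [0.647, -0.175])]
hook_right [([156.1, 209.5], 0.33, [0.569, 0.393])]
battery [([250.8, 146.6], 0.78, [0.788, 0.165]), ([388.5, 187.6], 0.29, [0.649, -0.263])]
motor [([299.6, 270.0], 0.86, [0.399, 0.021])]
radio [([155.1, 209.7], 0.82, [0.595, 0.466])]
wrist cam [ 0.245 -0.5    0.373]
canister []
bail_grip []
drone []
hook_middle []
hook_left []
hook_right []
battery []
motor []
radio []
```

View pics/top1.png

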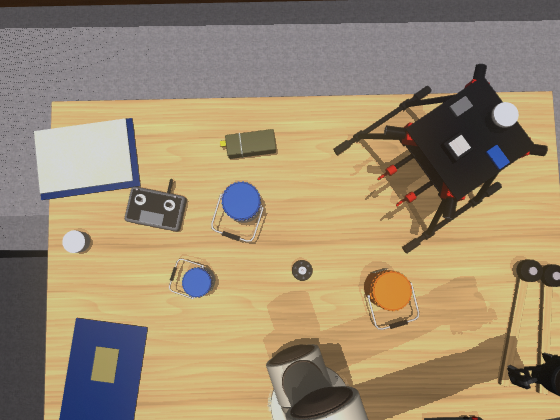

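The top view agrees: canister at (241,203), folded bail grip at (231,237), hooks near (391,170) and (411,197), and the drone's nose facing the lower left.

```bash

python3 - <<'E'
from h import *
from scipy.spatial.transform import Rotation as Ro
o=bot.get_obs(); print(o['ee_pos'],o['tcp_rot'],o['opening'],o['time'],o['wrist_force'])
D={c:snap(c) for c in('side','top')}
def best(c,q,X):
    L=bot.landmark_of(c,q)
    L=[l for l in L if np.linalg.norm(l['pixel']-proj(D[c],X))<25]
    return L[0]['pixel'] if L else None
G=[]
for q,X in(('canister',[.6,.192,0]),('bail_grip',[.502,.225,.079]),('hook_middle',[.603,-.198,.27]),('hook_left',[.64,-.175,.27]),('hook_right',[.568,-.22,.27])):
    a=[(D[c],best(c,q,X)) for c in D]; a=[t for t in a if t[1] is not None]
    x=tri(a) if len(a)>1 else None
    print(q,x,[ (proj(d,x)-p).round(1) for d,p in a] if x is not None else a[0][1] if a else '')
    G.append(x)
yaw=np.arctan2(*(G[0]-G[1])[[1,0]]);print('yaw',np.degrees(yaw))
c=np.array([np.cos(yaw),np.sin(yaw),0]);z=np.sin(np.radians(40))*c-[0,0,np.cos(np.radians(40))]
R0=Ro.from_euler('xyz',o['tcp_rot'],degrees=True);print(R0.as_matrix().round(3))
for s in(1,-1):
    x=s*np.array([-c[1],c[0],0]);R=np.c_[x,np.cross(z,x),z]
    print('rv/0.15',((Ro.from_matrix(R)*R0.inv()).as_rotvec()/.15).round(2))
E
```

```text
[ 0.16820337 -0.52365068  0.23129673] [1.79998422e+02 5.62522543e-04 1.78073826e+01] 0.08553033960720248 1.65 [ 0.70921982 -0.0290325   0.1855663 ]
canister [0.60151258 0.1913075  0.00496992] [array([-1.4, -0.2]), array([0.8, 1.1])]
bail_grip [0.50063722 0.23077639 0.08023674] [array([0.5, 0. ]), array([-0.3, -0.4])]
hook_middle None [328.8, 146.5]
hook_left [ 0.64016676 -0.18525381  0.25753242] [array([-3.6, -0.2]), array([2.7, 3.9])]
hook_right [ 0.5752524  -0.21497505  0.26689167] [array([ 0.2, -0. ]), array([-0.1, -0.2])]
yaw -21.368613372196876
[[ 0.952  0.306 -0.   ]
 [ 0.306 -0.952 -0.   ]
 [-0.     0.    -1.   ]]
rv/0.15 [-3.5  -3.29  5.67]
rv/0.15 [  3.94  -4.2  -14.29]
```

Emit:
{"method": "send_rows", "body": {"moves": [0.528,0.976,0.516,0,0,0,-1,0.528,0.976,0.516,0,0,0,-1,0.528,0.976,0.516,0,0,0,-1,0.528,0.976,0.516,0,0,0,-1,0.528,0.976,0.516,0,0,0,-1,0.528,0.976,0.516,0,0,0,-1,0.528,0.976,0.516,0,0,0,-1,0.528,0.976,0.516,0,0,0,-1], "squeeze": 20}}

```text
time: 3.25
ee_pos: [0.2741, -0.3276, 0.335]
tcp_rot: [180.0, -0.0, 17.8]
wrist_force: [-0.1, -1.4, -0.0]
opening: 0.0856
grasp_force: 0.0
```

Emit:
{"method": "send_rows", "body": {"moves": [0.528,0.976,0.516,0,0,0,0,0.528,0.976,0.516,0,0,0,0,0.407,0.933,0,-0.152,-0.143,0.2465,0,0.407,0.933,0,-0.152,-0.143,0.2465,0,0.407,0.933,0,-0.152,-0.143,0.2465,0,0.407,0.933,0,-0.152,-0.143,0.2465,0,0.407,0.933,0,-0.152,-0.143,0.2465,0,0.407,0.933,0,-0.152,-0.143,0.2465,0]}}

```text
time: 4.25
ee_pos: [0.3614, -0.1389, 0.3605]
tcp_rot: [169.8, -3.5, 30.9]
wrist_force: [-0.5, -0.1, 0.1]
opening: 0.0427
grasp_force: 0.0
```

Emit:
{"method": "send_rows", "body": {"moves": [0.407,0.933,0,-0.152,-0.143,0.2465,0,0.407,0.933,0,-0.152,-0.143,0.2465,0,0.407,0.933,0,-0.152,-0.143,0.2465,0,0.407,0.933,0,-0.152,-0.143,0.2465,0,0.407,0.933,0,-0.152,-0.143,0.2465,0,0.407,0.933,0,-0.152,-0.143,0.2465,0]}}

```text
time: 5.0
ee_pos: [0.4224, 0.0011, 0.3605]
tcp_rot: [159.1, -4.6, 44.5]
wrist_force: [-0.2, -0.6, 0.3]
opening: 0.0428
grasp_force: 0.0
```

Emit:
{"method": "send_rows", "body": {"moves": [0,0.945,-0.655,-0.152,-0.143,0.2465,0,0,0.945,-0.655,-0.152,-0.143,0.2465,0,0,0.945,-0.655,-0.152,-0.143,0.2465,0,0,0.945,-0.655,-0.152,-0.143,0.2465,0,0,0.945,-0.655,-0.152,-0.143,0.2465,0,0,0.945,-0.655,-0.152,-0.143,0.2465,0,0,0.945,-0.655,-0.152,-0.143,0.2465,0]}}

```text
time: 5.88
ee_pos: [0.4221, 0.1664, 0.2453]
tcp_rot: [146.7, -2.6, 60.1]
wrist_force: [1.5, -0.6, 0.1]
opening: 0.0427
grasp_force: 0.0
```

Emit:
{"method": "send_rows", "body": {"moves": [0,0.945,-0.655,-0.152,-0.143,0.2465,0,0,0.945,-0.655,-0.152,-0.143,0.2465,0,0,0.945,-0.655,-0.152,-0.143,0.2465,0,0,0.945,-0.655,-0.152,-0.143,0.2465,0,0,0,0,0,0,0,0]}}

```text
time: 6.5
ee_pos: [0.4215, 0.2606, 0.1784]
tcp_rot: [140.1, 0.2, 68.8]
wrist_force: [-0.5, 0.3, 0.1]
opening: 0.0428
grasp_force: 0.0
```

```bash

python3 - <<'E'
from h import *
D={c:snap(c,c+'2.png') for c in('wrist','side','top')}
print(-D['wrist']['R'].T@D['wrist']['t'])
for q in('canister','bail_grip'):
  for c in D:
    z={'bail_grip':.079}.get(q,0)
    print(q,c,[(np.round(l['pixel'],1).tolist(),round(l['p'],2),atz(D[c],l['pixel'],z)[:2].round(4).tolist()) for l in bot.landmark_of(c,q)][:4])
E
```

```text
[0.36586699 0.36783323 0.28649143]
canister wrist [([316.1, 161.7], 0.85, [0.6003, 0.1897]), ([31.6, 144.8], 0.82, [0.3757, 0.3245])]
canister side [([394.7, 238.7], 0.96, [0.3379, -0.2254]), ([286.8, 330.7], 0.85, [0.38, 0.3242]), ([255.9, 271.7], 0.73, [0.6009, 0.1876])]
canister top [([242.5, 207.6], 0.91, [0.5955, 0.1939]), ([377.8, 289.8], 0.7, [0.3339, -0.2166]), ([201.3, 281.6], 0.68, [0.3701, 0.3237])]
bail_grip wrist [([295.0, 198.1], 0.87, [0.5053, 0.2223])]
bail_grip side [([263.3, 329.9], 0.61, [0.3851, 0.417]), ([272.5, 271.7], 0.56, [0.5034, 0.2281]), ([428.4, 225.6], 0.44, [0.2437, -0.2541])]
bail_grip top [([230.4, 239.4], 0.68, [0.4953, 0.2255]), ([395.8, 323.4], 0.64, [0.2447, -0.2462]), ([173.1, 275.7], 0.47, [0.3938, 0.3928])]
```

View pics/wrist2.png

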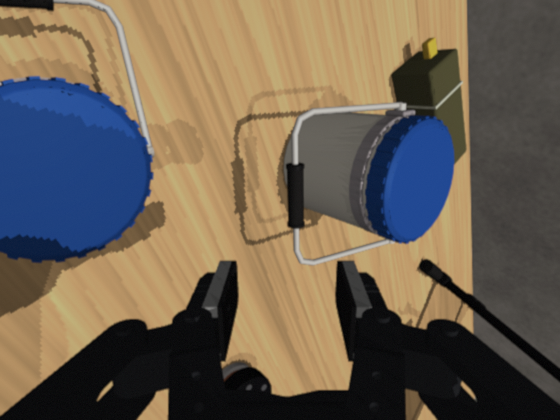

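The wrist view shows the sleeve from (295,165) to (296,227), with its bar running vertically between the fingers (fingers near columns 220 and 350). The big canister is behind it and the lookalike is at the left.

```bash

python3 - <<'E'
from h import *
from scipy.spatial.transform import Rotation as Ro
d=snap('wrist');o=bot.get_obs()
a,b=atz(d,(296,128),.079),atz(d,(297,246),.079);v=a-b
print(a,b,'len',np.linalg.norm(v),'yaw of +x',np.degrees(np.arctan2(v[1],v[0]))-90, np.degrees(np.arctan2(v[1],v[0]))+90)
s1,s2=atz(d,(295,165),.079),atz(d,(296.5,227),.079);print(s1,s2,np.linalg.norm(s1-s2),(s1+s2)/2)
print(proj(d,np.array(o['ee_pos'])))
R=Ro.from_euler('xyz',o['tcp_rot'],degrees=True).as_matrix();print(R.round(3))
for l in bot.trace('wrist','bail_grip')[:2]:
    ys,xs=np.nonzero(l['region']);print(l['p'],l['extent'],xs.mean(),ys.mean(),atz(d,(xs.mean(),ys.mean()),.079))
E
```

```text
[0.52872512 0.27131733 0.079     ] [0.49483982 0.17915273 0.079     ] len 0.09819637023655219 yaw of +x -20.186493567368487 159.81350643263153
[0.51767161 0.24520772 0.079     ] [0.5004985  0.19562751 0.079     ] 0.05247011484761821 [0.50908505 0.22041762 0.079     ]
[286.27895622 277.40261384]
[[ 0.364  0.714  0.598]
 [ 0.931 -0.28  -0.233]
 [ 0.001  0.642 -0.766]]
0.84 [0.0, 0.0, 150.2, 155.4] 90.97808219178083 45.054794520547944 [0.42163391 0.36621329 0.079     ]
0.71 [279.4, 102.5, 399.6, 262.8] 315.0451817860925 180.50194140487116 [0.53256686 0.22209329 0.079     ]
```

Emit:
{"method": "send_rows", "body": {"moves": [0.5,-0.22,-0.587,0,0,0,0,0.5,-0.22,-0.587,0,0,0,0,0.5,-0.22,-0.587,0,0,0,0,0.5,-0.22,-0.587,0,0,0,0,0.5,-0.22,-0.587,0,0,0,0,0.5,-0.22,-0.587,0,0,0,0,0,0,0,0,0,0,0]}}

```text
time: 7.92
ee_pos: [0.4971, 0.2261, 0.0909]
tcp_rot: [140.1, 0.1, 68.6]
wrist_force: [0.3, 1.0, 0.0]
opening: 0.0428
grasp_force: 0.0
```

```bash

python3 - <<'E'
from h import *
d=snap('wrist','wrist3.png');o=bot.get_obs();p=np.array(o['ee_pos']);print(p)
print([(l['pixel'],l['p'],atz(d,l['pixel'],.079)) for l in bot.landmark_of('wrist','bail_grip')])
print(proj(d,p), proj(d,p-.019*np.array([.598,-.233,-.766])))
E
```

```text
[0.49706802 0.22665309 0.09184576]
[([284.2, 261.6], 0.95, array([0.50506036, 0.22332873, 0.079     ]))]
[287.69203335 277.54089976] [287.82383743 302.34093769]
```

View pics/wrist3.png

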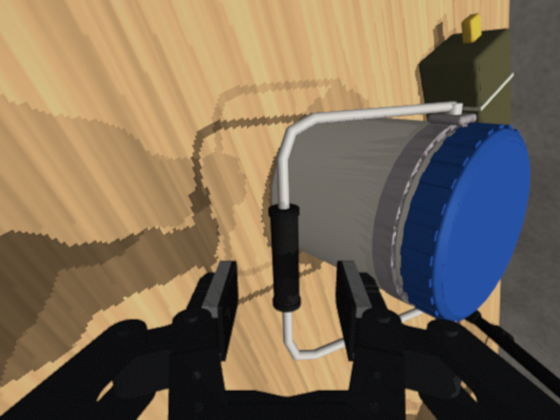

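The sleeve's centre is at about (284,258), in line with the fingers' midline (col 288), and the canister is standing undisturbed. I'll advance 35 mm and close.

Emit:
{"method": "send_rows", "body": {"moves": [0.386,-0.16,-0.548,0,0,0,0,0.386,-0.16,-0.548,0,0,0,0,0,0,0,0,0,0,0,0,0,0,0,0,0,0.4,0,0,0,0,0,0,0.7,0,0,0,0,0,0,1,0,0,0,0,0,0,1,0,0,0,0,0,0,1], "squeeze": 20}}

```text
time: 9.02
ee_pos: [0.5168, 0.2197, 0.0654]
tcp_rot: [140.0, -0.1, 68.7]
wrist_force: [-3.7, 3.6, 4.3]
opening: 0.0122
grasp_force: 20.0
```

```bash

python3 - <<'E'
from h import *
d=snap('wrist','wrist4.png');snap('side')
o=bot.get_obs();p=np.array(o['ee_pos']);print(p,o['tcp_rot'],o['opening'],o['grasp_force'],o['wrist_force'])
for c in('wrist','side'):
  print([(l['pixel'],l['p']) for l in bot.landmark_of(c,'canister')])
  print([(l['pixel'],l['p']) for l in bot.landmark_of(c,'bail_grip')])
E
```

```text
[0.51681046 0.21974138 0.0654059 ] [ 1.40020960e+02 -8.35002953e-02  6.87027141e+01] 0.0122996994058779 19.972517788410187 [-2.85725859  4.24935507  4.86467466]
[([325.6, 199.4], 0.58)]
[([287.0, 298.6], 0.94)]
[([395.3, 235.8], 0.89), ([338.1, 147.9], 0.67), ([285.4, 333.6], 0.66), ([256.0, 274.3], 0.6)]
[([263.2, 331.6], 0.61), ([272.6, 270.9], 0.58)]
```

View pics/wrist4.png

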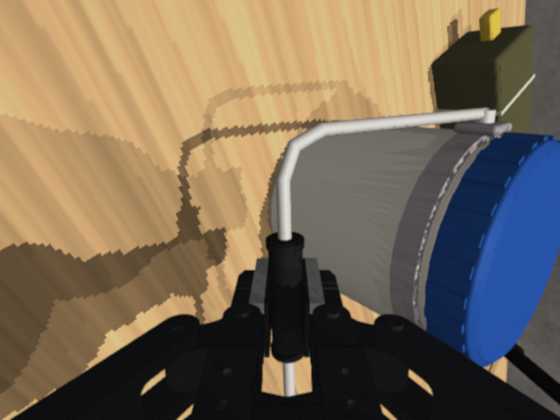

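The sleeve is centred between the pads and gripped (opening 12 mm), and the canister hasn't moved. Next I'll work out the arc.

```bash

python3 - <<'E'
import numpy as np
ph=np.radians(np.r_[-12:90:21j]); y=np.radians(-20.3)
P=np.c_[-np.cos(ph)*np.cos(y),-np.cos(ph)*np.sin(y),np.sin(ph)]*.105
r=np.diff(P,axis=0)/.025
for k in r.round(3).tolist(): print(k)
E
```

```text
[-0.058, 0.021, 0.369]
[-0.027, 0.01, 0.373]
[0.005, -0.002, 0.374]
[0.036, -0.013, 0.372]
[0.067, -0.025, 0.367]
[0.097, -0.036, 0.359]
[0.126, -0.047, 0.349]
[0.155, -0.057, 0.335]
[0.182, -0.067, 0.319]
[0.208, -0.077, 0.301]
[0.232, -0.086, 0.28]
[0.255, -0.094, 0.257]
[0.275, -0.102, 0.231]
[0.293, -0.109, 0.204]
[0.309, -0.114, 0.176]
[0.323, -0.119, 0.146]
[0.334, -0.123, 0.115]
[0.342, -0.126, 0.082]
[0.347, -0.129, 0.05]
[0.35, -0.13, 0.017]
```

Emit:
{"method": "send_rows", "body": {"moves": [-0.058,0.021,0.369,0,0,0,1,-0.027,0.01,0.373,0,0,0,1,0.005,-0.002,0.374,0,0,0,1,0.036,-0.013,0.372,0,0,0,1,0.067,-0.025,0.367,0,0,0,1]}}

```text
time: 9.95
ee_pos: [0.5173, 0.2189, 0.1118]
tcp_rot: [140.0, -0.0, 68.7]
wrist_force: [0.2, 0.9, -0.7]
opening: 0.0121
grasp_force: 19.5
```

Forces are small, so I'll continue.

Emit:
{"method": "send_rows", "body": {"moves": [0.097,-0.036,0.359,0,0,0,1,0.126,-0.047,0.349,0,0,0,1,0.155,-0.057,0.335,0,0,0,1,0.182,-0.067,0.319,0,0,0,1,0.208,-0.077,0.301,0,0,0,1,0.232,-0.086,0.28,0,0,0,1,0.255,-0.094,0.257,0,0,0,1]}}

```text
time: 10.82
ee_pos: [0.5491, 0.2072, 0.1667]
tcp_rot: [140.0, -0.0, 68.7]
wrist_force: [-1.3, 1.2, 1.8]
opening: 0.012
grasp_force: 19.4
```

Emit:
{"method": "send_rows", "body": {"moves": [0.275,-0.102,0.231,0,0,0,1,0.293,-0.109,0.204,0,0,0,1,0.309,-0.114,0.176,0,0,0,1,0.323,-0.119,0.146,0,0,0,1]}}

```text
time: 11.32
ee_pos: [0.5795, 0.1962, 0.1863]
tcp_rot: [140.0, -0.1, 68.7]
wrist_force: [-1.3, 1.8, 3.2]
opening: 0.0121
grasp_force: 19.5
```

Emit:
{"method": "send_rows", "body": {"moves": [0.334,-0.123,0.115,0,0,0,1,0.342,-0.126,0.082,0,0,0,1,0.347,-0.129,0.05,0,0,0,1,0.35,-0.13,0.017,0,0,0,1,0,0,0,0,0,0,1,0,0,0,0,0,0,1]}}

```text
time: 12.08
ee_pos: [0.6137, 0.1834, 0.1927]
tcp_rot: [139.9, -0.1, 68.6]
wrist_force: [0.3, 2.2, 5.9]
opening: 0.0123
grasp_force: 19.5
```

```bash

python3 - <<'E'
from h import *
D={c:snap(c,c+'5.png') for c in('side','top','wrist')}
o=bot.get_obs();print(o['time'],o['ee_pos'],o['wrist_force'])
for q in('canister','hook_middle','hook_left','hook_right'):
  for c in D: print(q,c,[(np.round(l['pixel'],1).tolist(),round(l['p'],2),atz(D[c],l['pixel'],0 if q=='canister' else .27)[:2].round(4).tolist()) for l in bot.landmark_of(c,q)])
s,t,w=[D[c]['color'] for c in('side','top','wrist')]
a=cv2.resize(s[60:300,200:420],None,fx=1.8,fy=1.8);b=cv2.resize(w,(400,300))
t=cv2.resize(t[60:310,180:560],None,fx=1.0,fy=1.0)
im=np.zeros((560,800,3),np.uint8);im[:432,:396]=a;im[:300,400:]=b;im[305:555,400:780]=t
cv2.imwrite('pics/m5.png',im[:,:,::-1])
E
```

```text
12.225 [0.61364112 0.18353305 0.19274184] [0.98587867 1.87418246 5.81478733]
canister side [([251.5, 272.5], 0.97, [0.6093, 0.1987]), ([393.0, 235.6], 0.72, [0.3505, -0.2376]), ([286.7, 332.4], 0.62, [0.3765, 0.3292])]
canister top [([382.4, 285.5], 0.84, [0.3466, -0.2313]), ([244.0, 207.9], 0.62, [0.5945, 0.1892])]
canister wrist [([119.9, 191.1], 0.62, [0.602, 0.1879])]
hook_middle side []
hook_middle top [([394.1, 188.9], 0.79, [0.6086, -0.2067]), ([156.0, 208.6], 0.49, [0.5714, 0.3937])]
hook_middle wrist []
hook_left side []
hook_left top [([380.8, 176.5], 0.56, [0.6409, -0.1745])]
hook_left wrist []
hook_right side []
hook_right top [([401.5, 204.2], 0.5, [0.5695, -0.2235])]
hook_right wrist []
```

View pics/m5.png

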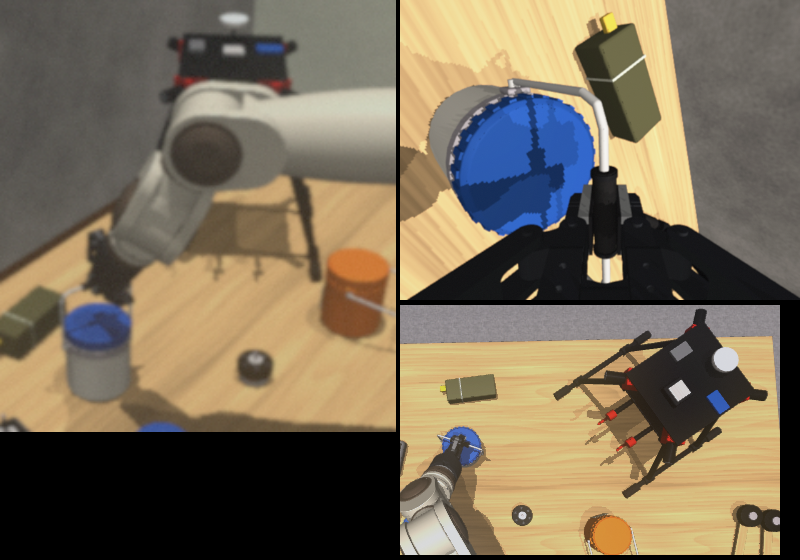

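The bail is upright over the lid, the jar is still standing, and nothing else has moved. In the crop the clamps are near (612,414) and (630,441), which is (392,169) and (410,196) in the top image.

Emit:
{"method": "send_rows", "body": {"moves": [0,0,0.2,0,0,0,1,0,0,0.4,0,0,0,1,0,0,0.6,0,0,0,1,0,0,0.7,0,0,0,1,0,0,0.7,0,0,0,1,0,0,0.6,0,0,0,1,0,0,0.4,0,0,0,1,0,0,0.32,0,0,0,1], "squeeze": 35}}

```text
time: 13.82
ee_pos: [0.6129, 0.1835, 0.2901]
tcp_rot: [140.0, -0.0, 68.7]
wrist_force: [1.1, 0.3, -4.4]
opening: 0.0117
grasp_force: 34.1
```

```bash

python3 - <<'E'
from h import *
import numpy as np
o=bot.get_obs();print(o['time'],o['ee_pos'],o['wrist_force'],o['torque'])
d=snap('top')
def yaw(a,b,z):
    v=atz(d,b,z)-atz(d,a,z);return np.degrees(np.arctan2(v[1],v[0]))
f=lambda x,y:(x-220,y-245)
print(yaw(f(560,393),f(648,335),.02),yaw(f(628,492),f(718,432),.02))
print(yaw((392,169),(410,196),.315)+90-180, atz(d,(392,169),.315),atz(d,(410,196),.315))
E
```

```text
13.825 [0.61286364 0.18352201 0.29010689] [ 1.07796293  0.28409057 -4.35587457] [0.41790915 1.13693923 0.00196483]
-57.61737875299743 -58.0740288293962
-238.81967199447803 [ 0.65155369 -0.19142412  0.315     ] [ 0.58458091 -0.23195285  0.315     ]
```

Emit:
{"method": "send_rows", "body": {"moves": [-0.018,-0.128,0,0,0,-0.044,1,-0.036,-0.256,0,0,0,-0.088,1,-0.054,-0.384,0,0,0,-0.132,1,-0.072,-0.512,0,0,0,-0.176,1,-0.09,-0.64,0,0,0,-0.2195,1,-0.09,-0.64,0,0,0,-0.2195,1,-0.09,-0.64,0,0,0,-0.2195,1,-0.09,-0.64,0,0,0,-0.2195,1]}}

```text
time: 14.88
ee_pos: [0.5992, 0.0863, 0.2897]
tcp_rot: [140.0, -0.0, 57.2]
wrist_force: [0.7, 0.3, -5.1]
opening: 0.0117
grasp_force: 34.0
```

Emit:
{"method": "send_rows", "body": {"moves": [-0.09,-0.64,0,0,0,-0.2195,1,-0.09,-0.64,0,0,0,-0.2195,1,-0.09,-0.64,0,0,0,-0.2195,1,-0.09,-0.64,0,0,0,-0.2195,1,-0.09,-0.64,0,0,0,-0.2195,1,-0.09,-0.64,0,0,0,-0.2195,1,-0.09,-0.64,0,0,0,-0.2195,1,-0.09,-0.64,0,0,0,-0.2195,1]}}

```text
time: 15.88
ee_pos: [0.5812, -0.0415, 0.2896]
tcp_rot: [140.0, -0.0, 42.1]
wrist_force: [-0.5, -0.8, -4.3]
opening: 0.0121
grasp_force: 34.0
```

Emit:
{"method": "send_rows", "body": {"moves": [-0.09,-0.64,0,0,0,-0.2195,1,-0.09,-0.64,0,0,0,-0.2195,1,-0.09,-0.64,0,0,0,-0.2195,1,-0.09,-0.64,0,0,0,-0.2195,1,-0.072,-0.512,0,0,0,-0.176,1,-0.054,-0.384,0,0,0,-0.132,1,-0.036,-0.256,0,0,0,-0.088,1,-0.018,-0.128,0,0,0,-0.044,1]}}

```text
time: 16.88
ee_pos: [0.5679, -0.1368, 0.2896]
tcp_rot: [140.0, -0.0, 30.9]
wrist_force: [-0.9, -0.1, -5.5]
opening: 0.0117
grasp_force: 34.0
```

Emit:
{"method": "send_rows", "body": {"moves": [0,0,0,0,0,0,1,0,0,0,0,0,0,1,0,0,0,0,0,0,1,0,0,0,0,0,0,1]}}

```text
time: 17.38
ee_pos: [0.5679, -0.1363, 0.2897]
tcp_rot: [140.0, -0.0, 30.9]
wrist_force: [-0.2, 0.3, -4.5]
opening: 0.0112
grasp_force: 34.0
```

```bash

python3 - <<'E'
from h import *
D={c:snap(c,c+'6.png') for c in('side','top','wrist')}
o=bot.get_obs();print(o['time'],o['ee_pos'],o['tcp_rot'],o['wrist_force'])
for q in('bail_grip','hook_middle','hook_left','hook_right'):
  for c in D: print(q,c,[(np.round(l['pixel'],1).tolist(),round(l['p'],2),atz(D[c],l['pixel'],.305 if q=='bail_grip' else .27)[:2].round(4).tolist()) for l in bot.landmark_of(c,q)])
s,t,w=[D[c]['color'] for c in('side','top','wrist')]
im=np.zeros((600,800,3),np.uint8);im[:300,:400]=cv2.resize(s[60:210,240:440],(400,300),interpolation=2);im[300:,:400]=cv2.resize(t[110:260,300:500],(400,300),interpolation=2);im[:300,400:]=cv2.resize(w,(400,300))
cv2.imwrite('pics/m6.png',im[:,:,::-1])
E
```

```text
17.525 [ 0.56787304 -0.13644513  0.28957737] [ 1.40046115e+02 -9.07460060e-03  3.09283305e+01] [ 0.09567448  0.75408761 -4.23957146]
bail_grip side [([262.5, 329.3], 0.72, [0.2523, 0.5783]), ([426.4, 228.7], 0.48, [0.1397, 0.0774]), ([331.6, 149.6], 0.47, [0.5508, -0.1342])]
bail_grip top [([172.0, 273.7], 0.7, [0.4099, 0.3458]), ([395.6, 323.9], 0.69, [0.2804, -0.1859]), ([367.8, 208.2], 0.6, [0.558, -0.1309])]
bail_grip wrist [([284.7, 298.2], 0.83, [0.5637, -0.1227])]
hook_middle side [([330.7, 146.4], 0.69, [0.6003, -0.2097])]
hook_middle top [([390.0, 188.7], 0.75, [0.6094, -0.1963])]
hook_middle wrist [([359.0, 222.5], 0.86, [0.6077, -0.1974])]
hook_left side [([315.5, 145.7], 0.61, [0.643, -0.1834])]
hook_left top [([379.2, 174.3], 0.61, [0.6466, -0.1707])]
hook_left wrist [([363.9, 156.7], 0.95, [0.6418, -0.1776])]
hook_right side [([337.6, 147.5], 0.57, [0.5781, -0.2168])]
hook_right top [([400.7, 202.3], 0.48, [0.5743, -0.2217])]
hook_right wrist [([361.7, 276.8], 0.8, [0.5777, -0.2228]), ([361.4, 154.4], 0.54, [0.642, -0.1747])]
```

View pics/m6.png

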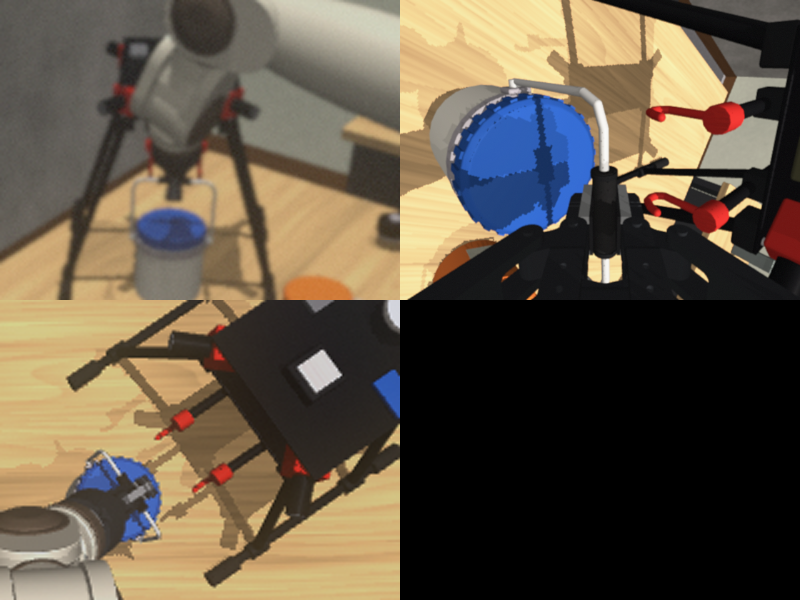

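The canister hangs level in the gripper in front of the nose. In the wrist view (mosaic) the hook points are near (652,113) and (650,200).

Emit:
{"method": "send_rows", "body": {"moves": [0.15,-0.24,-0.05,0,0,0,1,0.2,-0.32,-0.1,0,0,0,1,0.25,-0.4,-0.1,0,0,0,1,0.2,-0.32,-0.05,0,0,0,1,0.1,-0.16,0,0,0,0,1,0,0,0,0,0,0,1]}}

```text
time: 18.88
ee_pos: [0.5904, -0.1729, 0.2821]
tcp_rot: [140.0, -0.0, 30.9]
wrist_force: [-0.3, -1.1, -4.2]
opening: 0.0121
grasp_force: 34.0
```

```bash

python3 - <<'E'
from h import *
from scipy.spatial.transform import Rotation as Ro
obs={q:[] for q in('hook_middle','hook_left','hook_right')}
near={'hook_middle':[.609,-.2,.27],'hook_left':[.643,-.178,.27],'hook_right':[.575,-.222,.27]}
for c in('side','wrist','wrist','top','top'):
  d=snap(c)
  if c=='wrist': w=d
  for q in obs:
    for l in bot.landmark_of(c,q):
      if np.linalg.norm(l['pixel']-proj(d,near[q]))<22:
        obs[q].append((d,l['pixel'],c)); break
o=bot.get_obs();p=np.array(o['ee_pos']);z=Ro.from_euler('xyz',o['tcp_rot'],degrees=True).as_matrix()[:,2];print(o['time'],p,'grip',p-.019*z,o['wrist_force'])
T={}
for q in obs:
  T[q]=tri([t[:2] for t in obs[q]]) if len(obs[q])>1 else None
  print(q,T[q],[(c,(proj(d,T[q])-px).round(1).tolist(),atz(d,px,.27)[:2].round(4).tolist()) for d,px,c in obs[q]] if T[q] is not None else '')
cv2.imwrite('pics/w7.png',cv2.resize(w['color'][80:380,160:560],(800,600))[:,:,::-1])
E
```

```text
19.875 [ 0.5903739  -0.17249952  0.28206457] grip [ 0.5841021  -0.16203408  0.29662957] [ 0.9219988   0.11622087 -4.78336688]
hook_middle [ 0.61288406 -0.19552618  0.27044044] [('side', [9.3, -1.2], [0.6327, -0.1706]), ('wrist', [3.0, -10.5], [0.6074, -0.197]), ('wrist', [2.0, -10.1], [0.6077, -0.1977]), ('top', [-4.3, -1.5], [0.6089, -0.2064]), ('top', [-3.1, -3.5], [0.6039, -0.2032])]
hook_left [ 0.64213517 -0.17644232  0.26797046] [('side', [-1.2, -0.9], [0.6332, -0.1702]), ('wrist', [-3.0, -2.5], [0.6414, -0.1769]), ('wrist', [-4.8, 0.9], [0.6433, -0.1772]), ('top', [2.9, 1.5], [0.6459, -0.1689]), ('top', [-1.3, -0.3], [0.6411, -0.1793])]
hook_right [ 0.56836499 -0.2168089   0.27262189] [('side', [-2.0, 0.0], [0.5657, -0.2254]), ('top', [-0.0, 0.9], [0.5709, -0.2178]), ('top', [1.6, 1.3], [0.572, -0.2138])]
```

View pics/w7.png

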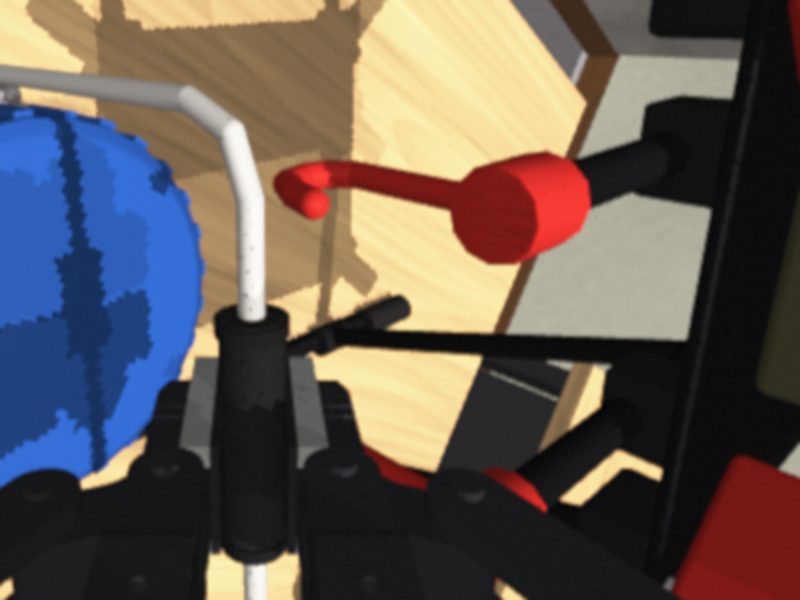

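```bash

python3 - <<'E'
from h import *
d=snap('wrist');w=d['color'].astype(int)
red=((w[...,0]>110)&(w[...,1]<70)&(w[...,2]<70)).astype(np.uint8)
n,L,S,C=cv2.connectedComponentsWithStats(red)
for i in range(1,n):
    if S[i,4]>40: print(S[i],C[i])
g=np.array([.5841,-.1620,.2966])
y=np.radians(-57.5);c=np.array([np.cos(y),np.sin(y)]);b=np.array([-c[1],c[0]])
for z in(.281,.285):
    t=atz(d,(317.5,181),z); print('tip',z,t,'along x from grip',(t-g)[:2]@c,'y',(t-g)[:2]@b)
h=np.array([.6421,-.1769]);print('netL',(h-g[:2])@c,(h-g[:2])@b)
h=np.array([.6095,-.2005]);print('netM',(h-g[:2])@c,(h-g[:2])@b)
# reverse check: predicted grip & wire pixel
print(proj(d,g), proj(d,g+[.04*b[0],.04*b[1],0]))
E
```

```text
[ 303  156  153   55 4021] [398.14175578 179.66028351]
[349 310  23  13  95] [358.15789474 316.84210526]
[ 499  310   61  106 4094] [536.29360039 360.82999511]
[412 318  22  18 158] [422.5443038  325.38607595]
[ 15 358  58  58 535] [ 48.43738318 376.22990654]
tip 0.281 [ 0.63484364 -0.16737815  0.281     ] along x from grip 0.031800425095706374 y 0.039907077999594406
tip 0.285 [ 0.63402336 -0.16320968  0.285     ] along x from grip 0.027844036048318258 y 0.04145497200529748
netL 0.04372990982672781 0.040910939692779744
netM 0.04611798071580548 0.0007361078022946497
[286.5882969  303.38232044] [284.12241161 206.01242378]
```

Emit:
{"method": "send_rows", "body": {"moves": [0.091,-0.143,0,0,0,0,1,0.183,-0.287,0,0,0,0,1,0.228,-0.358,0,0,0,0,1,0.228,-0.358,0,0,0,0,1,0.137,-0.215,0,0,0,0,1,0.046,-0.073,0,0,0,0,1,0,0,0,0,0,0,1]}}

```text
time: 20.8
ee_pos: [0.6131, -0.2085, 0.282]
tcp_rot: [140.1, -0.0, 30.9]
wrist_force: [-0.3, -0.0, -4.2]
opening: 0.0119
grasp_force: 34.0
```

```bash

python3 - <<'E'
from h import *
from scipy.spatial.transform import Rotation as Ro
o=bot.get_obs();p=np.array(o['ee_pos']);z=Ro.from_euler('xyz',o['tcp_rot'],degrees=True).as_matrix()[:,2];g=p-.019*z;print(o['time'],'grip',g,o['wrist_force'])
w=snap('wrist');s=snap('side')
im=np.zeros((600,800,3),np.uint8);im[:,:480]=cv2.resize(w['color'][80:380,230:470],(480,600));im[:320,480:]=cv2.resize(s['color'][100:180,290:370],(320,320),interpolation=2)
cv2.imwrite('pics/w8.png',im[:,:,::-1])
E
```

```text
20.8 grip [ 0.60688204 -0.19800922  0.29657577] [-0.32500497 -0.04639694 -4.15601433]
```

View pics/w8.png

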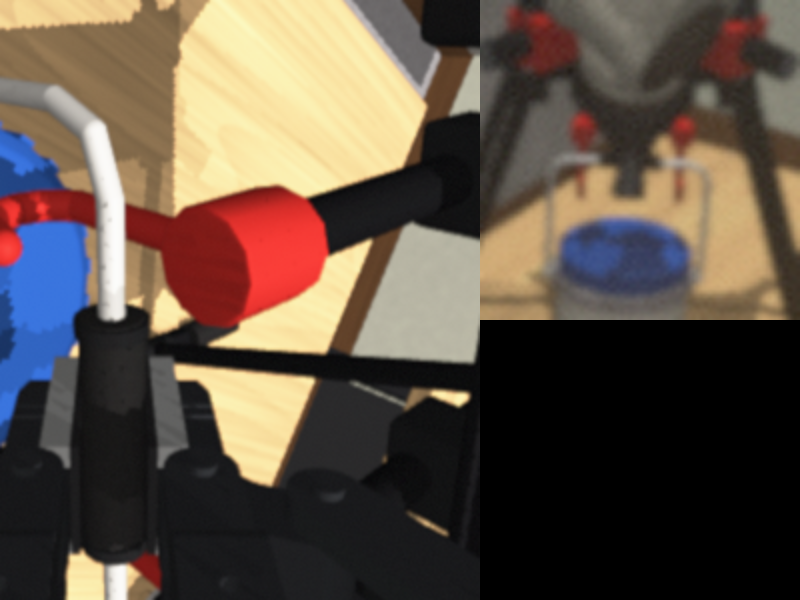

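The left hook's point is now in front of the bar (crop (10,247)), with its shank passing behind the wire. The side view shows both hooks straddling the grip symmetrically. I'll check the numbers before lowering.

```bash

python3 - <<'E'
from h import *
d=snap('wrist')
g=np.array([.6069,-.1980,.2966])
y=np.radians(-57.5);c=np.array([np.cos(y),np.sin(y)]);b=np.array([-c[1],c[0]])
for z in(.281,.283,.285):
    t=atz(d,(235,203.5),z); print('tip',z,(t-g)[:2]@c,(t-g)[:2]@b)
# clamp front face centre (crop 207,262) z .315
t=atz(d,(230+207/2,80+262/2),.315);print('clamp',(t-g)[:2]@c,(t-g)[:2]@b)
print([(l['pixel'],l['p'],(atz(d,l['pixel'],.27)[:2]-g[:2])@c,(atz(d,l['pixel'],.27)[:2]-g[:2])@b) for q in('hook_left','hook_middle') for l in bot.landmark_of('wrist',q)])
E
```

```text
tip 0.281 -0.010732055666607909 0.03967219662073853
tip 0.283 -0.011936992079166672 0.04045266199171273
tip 0.285 -0.013141928491725375 0.04123312736268703
clamp 0.0052161608660491 0.04177952351697421
[([246.9, 186.4], 0.79, np.float64(0.002069916661954071), np.float64(0.04129334469426151))]
```

Emit:
{"method": "send_rows", "body": {"moves": [0,0,-0.1,0,0,0,1,0,0,-0.2,0,0,0,1,0,0,-0.25,0,0,0,1,0.01,-0.016,-0.2,0,0,0,1,0.01,-0.016,-0.1,0,0,0,1,0,0,-0.05,0,0,0,1,0,0,0,0,0,0,1]}}

```text
time: 21.92
ee_pos: [0.6137, -0.2092, 0.2596]
tcp_rot: [140.0, -0.0, 30.9]
wrist_force: [-0.1, 0.2, -3.9]
opening: 0.0115
grasp_force: 34.1
```

Emit:
{"method": "send_rows", "body": {"moves": [0.01,-0.016,-0.06,0,0,0,1,0.01,-0.016,-0.06,0,0,0,1,0,0,0,0,0,0,1]}}

```text
time: 22.3
ee_pos: [0.6143, -0.21, 0.2568]
tcp_rot: [140.0, -0.0, 30.9]
wrist_force: [0.3, 0.2, -4.0]
opening: 0.0114
grasp_force: 34.1
```

Emit:
{"method": "send_rows", "body": {"moves": [0,0,-0.04,0,0,0,1,0,0,-0.04,0,0,0,1,0,0,0,0,0,0,1]}}

```text
time: 22.68
ee_pos: [0.6145, -0.2102, 0.2563]
tcp_rot: [139.9, -0.1, 30.9]
wrist_force: [-2.3, 0.9, 5.3]
opening: 0.0114
grasp_force: 35.0
```

Emit:
{"method": "send_rows", "body": {"moves": [0,0,0.02,0,0,0,1,0,0,0,0,0,0,1]}}

```text
time: 22.92
ee_pos: [0.6145, -0.2101, 0.2563]
tcp_rot: [140.0, -0.1, 30.9]
wrist_force: [-2.3, 0.9, 6.7]
opening: 0.0114
grasp_force: 35.1
```

```bash

python3 - <<'E'
from h import *
o=bot.get_obs();print(o['time'],o['ee_pos'],o['wrist_force'],o['torque'])
w=snap('wrist');s=snap('side');t=snap('top')
im=np.zeros((600,800,3),np.uint8);im[:,:480]=cv2.resize(w['color'][80:380,200:440],(480,600));im[:320,480:]=cv2.resize(s['color'][110:190,290:370],(320,320),interpolation=2);im[320:,480:]=cv2.resize(t['color'][140:240,330:444],(320,280),interpolation=2)
cv2.imwrite('pics/w9.png',im[:,:,::-1])
E
```

```text
22.925 [ 0.61446335 -0.2101289   0.25628076] [-2.31170003  0.90541545  6.73071088] [ 0.02056407  0.35933585 -0.18316477]
```

View pics/w9.png

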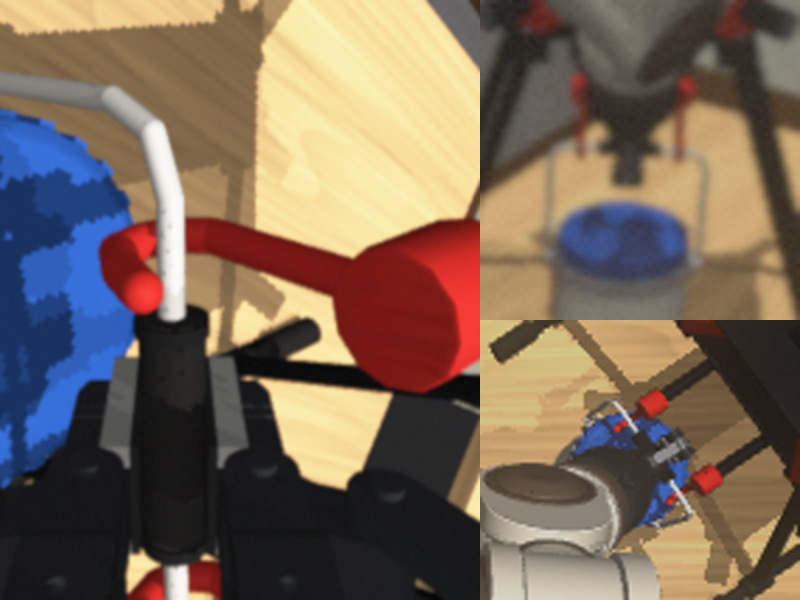

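The wire is seated in the left hook's J (crop (160,240)). The right hook encloses it too, visible at (180,580) and in the side and top views, with the grip in between. I'll unload slightly and open gently.

Emit:
{"method": "send_rows", "body": {"moves": [0,0,0.025,0,0,0,1,0,0,0,0,0,0,1]}}

```text
time: 23.32
ee_pos: [0.6144, -0.2101, 0.2563]
tcp_rot: [140.0, -0.1, 30.9]
wrist_force: [-2.0, 1.3, 5.8]
opening: 0.0121
grasp_force: 34.9
```

Emit:
{"method": "send_rows", "body": {"moves": [0,0,0.03,0,0,0,1,0,0,0,0,0,0,1], "squeeze": 20}}

```text
time: 23.58
ee_pos: [0.6143, -0.21, 0.2564]
tcp_rot: [140.0, -0.0, 30.9]
wrist_force: [0.9, -0.4, 2.6]
opening: 0.0115
grasp_force: 34.6
```

Emit:
{"method": "send_rows", "body": {"moves": [0,0,0,0,0,0,0.68,0,0,0,0,0,0,0.6,0,0,0,0,0,0,0.5,0,0,0,0,0,0,0.4,0,0,0,0,0,0,0.3,0,0,0,0,0,0,0.3,0,0,0,0,0,0,0.3]}}

```text
time: 24.45
ee_pos: [0.6142, -0.2099, 0.2565]
tcp_rot: [140.0, -0.0, 30.9]
wrist_force: [0.4, 1.1, 0.3]
opening: 0.0297
grasp_force: 0.0
```

Emit:
{"method": "send_rows", "body": {"moves": [-0.066,0.11,0.153,0,0,0,0.3,-0.132,0.22,0.306,0,0,0,0.3,-0.198,0.331,0.46,0,0,0,0.3,-0.264,0.442,0.613,0,0,0,0.3,-0.264,0.442,0.613,0,0,0,0.3,-0.264,0.442,0.613,0,0,0,0.3,-0.264,0.442,0.613,0,0,0,0.3,-0.264,0.442,0.613,0,0,0,0.3]}}

```text
time: 25.45
ee_pos: [0.5708, -0.1374, 0.3578]
tcp_rot: [140.0, -0.1, 30.9]
wrist_force: [0.0, 0.3, -0.4]
opening: 0.0299
grasp_force: 0.0
```

Emit:
{"method": "send_rows", "body": {"moves": [-0.4,0.5,0.2,0,0,0,0.3,-0.4,0.5,0,0,0,0,0.3,-0.4,0.5,0,0,0,0,0.3,-0.4,0.5,0,0,0,0,0.3,-0.2,0.5,0,0,0,0,0.3,0,0.5,0,0,0,0,0.3,0,0.5,0,0,0,0,0.3,0,0,0,0,0,0,0.3]}}

```text
time: 26.45
ee_pos: [0.5267, -0.0497, 0.3607]
tcp_rot: [140.1, 0.0, 31.0]
wrist_force: [-0.5, -0.7, 0.1]
opening: 0.0298
grasp_force: 0.0
```

Emit:
{"method": "send_rows", "body": {"moves": [0,0,0,0,0,0,0.3,0,0,0,0,0,0,0.3,0,0,0,0,0,0,0.3,0,0,0,0,0,0,0.3,0,0,0,0,0,0,0.3,0,0,0,0,0,0,0.3,0,0,0,0,0,0,0.3,0,0,0,0,0,0,0.3]}}

```text
time: 27.45
ee_pos: [0.5263, -0.0507, 0.3611]
tcp_rot: [140.0, -0.0, 30.9]
wrist_force: [-0.3, -0.3, -0.2]
opening: 0.0299
grasp_force: 0.0
```

Emit:
{"method": "send_rows", "body": {"moves": [0,0,0,0,0,0,0.3,0,0,0,0,0,0,0.3,0,0,0,0,0,0,0.3,0,0,0,0,0,0,0.3,0,0,0,0,0,0,0.3,0,0,0,0,0,0,0.3,0,0,0,0,0,0,0.3,0,0,0,0,0,0,0.3]}}

```text
time: 28.45
ee_pos: [0.5263, -0.0507, 0.3611]
tcp_rot: [140.0, -0.0, 30.9]
wrist_force: [-0.1, 0.4, 0.3]
opening: 0.0299
grasp_force: 0.0
```

```bash

python3 - <<'E'
from h import *
s=snap('side');t=snap('top');w=snap('wrist')
for _ in range(8): s2=snap('side')
print(np.abs(s2['color'].astype(int)-s['color'])[90:230,260:400].mean(), bot.get_obs()['time'])
for q in('battery','motor','radio'):
  print(q,[(np.round(l['pixel']).tolist(),atz(t,l['pixel'],0)[:2].round(3).tolist()) for l in bot.landmark_of('top',q)][:1])
im=np.zeros((600,800,3),np.uint8);im[:420,:400]=cv2.resize(s2['color'][60:228,250:410],(400,420),interpolation=2);im[:300,400:]=cv2.resize(w['color'],(400,300));im[300:,400:]=cv2.resize(t['color'][100:265,330:550],(400,300),interpolation=2)
cv2.imwrite('pics/w10.png',im[:,:,::-1])
E
```

```text
1.8464965986394557 29.0
battery [([253.0, 145.0], [0.794, 0.157])]
motor []
radio [([156.0, 210.0], [0.593, 0.465])]
```

View pics/w10.png

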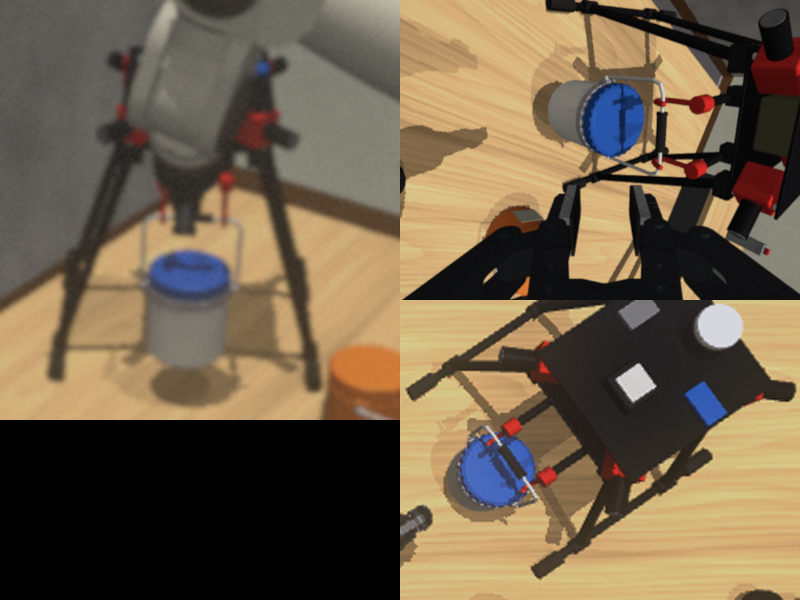

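The canister hangs level from both hooks with the black grip between them, the gripper is clear of everything, and the neighbours are unmoved.

```bash
python3 -c "
from workcell import bot
print(bot.job_done())"
```

```text
the job is handed in; nothing more can be done
None
```

The canister hangs level on both red hooks, its bail's black grip between them and the gripper clear; the drone and the desk items looked unmoved (the motor was not re-detected in the last check), and the job was handed in at about 29 s with no verdict returned.

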